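# Sort the soft gearbox mount from the firm one

## Task

Two rubber gearbox mounts stand on the bench and look alike, but one has gone soft. Squeeze them from above across their steel plates to feel which is which; carry the soft one, still squeezed that way, to the round steel pan (scrap) and put the firm one in the rectangular grey tray (to be refitted), each flat on the bottom near the middle, and let go.

Things in the scene. Friction and masses are not known exactly. Their poses are not given: they have to be found in the camera images.
- mount_a_center (a point): a gearbox mount standing on the bench: black rubber between two bare upright steel plates; 50 mm along x (plate to plate), 50 along y, 40 high. This point: its centre, 20 mm above its underside. Squeeze it along its x, fingers from above on the plates' outer faces (50 wide, 40 high). 0.2 kg. Either of the two mounts may be the soft one; they look alike.
- mount_b_center (a point): the other mount, same look, sizes, axes and centre point as mount_a. Whichever of the two is soft closes from 50 to 38 mm along x under about 9 N, stays so while held (its centre point shifts up to 6 mm) and springs back; the firm one gives only about 1 mm under any grip.
- mount_a_plate (a joint): how far the two steel plates of mount_a are pressed together, in m: 0 when nothing squeezes it.
- mount_b_plate (a joint): how far the two steel plates of mount_b are pressed together, in m: 0 when nothing squeezes it.
- pan: the round open pan of bare steel, fixed to the bench: 200 mm across at the rim, 188 mm across at the foot, 40 mm high, wall 3 mm, floor 4 mm thick. Origin at the centre of its underside, z up.
- tray: the rectangular open tray of grey plastic, fixed to the bench: 200 mm (its x) x 170 mm (its y) x 40 mm high, walls and floor 4 mm thick. Origin at the centre of its underside, z up.
There are look-alikes about, which are no part of the job. What is shaped like the part that bears mount_b_center but red or white is not meant.

How it is judged:
By the outcome, as a careful person would: the job done as asked, in the order asked, and still so for the second after the job is handed in, with the robot touching nothing.
It also fails if it takes over 58 s, if anything falls off the work surface, if the arm or the gripper's body presses on something with over 40 N, if the wrist force passes 120 N, or if a joint passes its speed limit or range.

## Robot

A 7-joint arm with a two-finger parallel gripper is mounted at the origin on the work surface. World frame = base frame: x ahead of the robot, y to its left, z up, the work surface at z = 0. Lengths are in m, angles in degrees, forces in N, time in s.
With the tool pointing down it reaches from about 0.425 to 1.025 m from the base axis. Payload 9.4 kg.
Tool frame: the origin (TCP) lies midway between the tips of the shut fingers; the grasp point (between the pads) lies 19 mm behind it; z points along the fingers, y is the line along which they close (so a half turn about z gives the same grasp; the last joint's range is limited). The gripper opens to 85 mm and grips with 20 to 120 N. Pads are 22 mm wide; open, the fingers measure 114 mm over their backs; the gripper's body (76 mm by 85 mm) begins 54 mm behind the grasp point. The pads swing forward as they close: fully open they stand 13 mm farther back than shut.
Start: joints at [61.037, 34.337, -0.143, 91.639, 0.103, 54.024, -4.572], TCP at [0.301, -0.659, 0.231] pointing down, gripper open.
Joint ranges: [-147.43, 147.43], [-19.82, 112.94], [-74.19, 73.91], [6.32, 146.72], [-59.91, 239.91], [6.04, 106.73], [-150.56, 150.56]. Speed limits (degrees/s): [127.2, 127.2, 172.46, 172.46, 180, 180, 180].

## Interface

Orientations are given as a 3x3 rotation matrix whose columns are the frame's x, y, z axes.
In Python, from rig import * gives the robot as it stands.
- The arm moves only by the tool carry_out, never from a script. Its arguments are lists of equal length, an entry for each row: "xyz": the shift along the tool's x, y, z scaled (see below), a list of three; "rotation": the turn, a rotation vector about the tool's x, y, z scaled (see below), a list of three; "grip": the closure, from -1 (fully open) to 1 (shut). A call has 1 to 10 rows; each row shifts and turns the commanded pose from where the row before left it, along the tool's axes as they then stand; what a row does not reach is not made up. The controller multiplies each number of a shift by 6 cm and each number of a turn by 5 degrees. A row lasts 1/8 s, in which the tool goes at most 62.5 mm and 10.7 degrees, less where a joint would pass 70% of its speed; a pose out of reach is approached as far as the arm can. A call with a number of a shift or a turn outside -1 to 1 is refused whole. A call with a gripper value outside its range is refused whole. The fingers move at their own pace and stop on an object; "newtons" is the grip in N (left out, the last holds). Time passes only in rows, so rows that do not move let the fingers close. It gives the time, the measured TCP pose, the force, the opening and the grip force at its end, in the units of the state.
- observe(): the state, without advancing time (a new reading comes with each control period).
- read_camera(name): name is "scene" or "side" or "wrist"; returns a dict with "img" (480x640x3 uint8, red, green, blue), "vertical_fov" (degrees; the focal length in pixels is half the picture's height over the tangent of half this angle, whatever the lens; pixels are square), "cx", "cy" (the principal point, pixels), "rvec" (rotation vector, rad) and "tvec" (3), from world to camera coordinates, as OpenCV has them. Camera axes: x right, y down, z forward; pixel columns grow to the right and rows downward; lengths in m; the calibration is good to about 2 mm. A picture is of the moment at which its call begins. There is no depth.
- hand_in(): hands the job in; it is judged then, once.
The state is a dict: "time": time; "joints": joint angles; "dq": joint speeds; "effort": joint torques, N m; "eef_pos": TCP position; "tool_rot": TCP orientation; "wrist_force": force on the tool from outside, world axes, zero at the start; "ft_torque": the same for the moment, N m; "width": opening from 0.0 (shut) to 1.0 (fully open); "grip_force": force on a finger pad.
Only numpy, scipy, OpenCV 4.12 (cv2) and the standard library are available. Lean on these libraries where they do the work, as an engineer would, in place of code of your own. Each camera call takes 0.05 s, during which the arm holds its last target. There are 200 camera calls.

## Working session

There is one attempt and no reset: what is moved stays moved. The work goes in short steps, Python scripts to look and compute and a tool call to move; the robot and the scene stay as the last step left them, time stands still between calls to the robot, and variables do not carry over. Pictures are saved under pics/ and viewed, at most 10 in all, crops included, and the job is handed in when it is done.

Besides the shell and the picture viewer there is one more tool, called after ">>>" in YAML: its name, and indented under it one key for each argument. carry_out: Moves the arm, as the interface text tells. Shifts and turns lie within -1 to 1; 1 stands for 6 cm of shift or 5 degrees of turn. Its arguments: {"type":"object","properties":{"xyz":{"type":"array","items":{"type":"array","items":{"type":"number"}}},"rotation":{"type":"array","items":{"type":"array","items":{"type":"number"}}},"grip":{"type":"array","items":{"type":"number"}},"newtons":{"type":"number"}},"required":["xyz","rotation","grip"]}

```bash
mkdir -p pics; ls; cat > h.py <<'E'
from rig import *
import numpy as np, cv2
def save(n,f):
    c=read_camera(n); cv2.imwrite(f,c["img"][:,:,::-1]); return c
def ray(c,u,v,z):
    f=240/np.tan(np.radians(c["vertical_fov"])/2)
    R,_=cv2.Rodrigues(np.array(c["rvec"],float)); t=np.array(c["tvec"],float).ravel()
    o=-R.T@t; d=R.T@np.array([(u-c["cx"])/f,(v-c["cy"])/f,1])
    return o+d*(z-o[2])/d[2]
E
python3 - <<'E'
from h import *
import pickle
s=observe();print(s)
d={n:save(n,f"pics/{n}0.png") for n in("scene","side","wrist")}
pickle.dump(d,open("c0.pkl","wb"))
E
```

```text
pics
{'time': 0.0, 'joints': array([61.03678876, 34.38583255, -0.14502277, 91.68117311,  0.10441534,
       54.02640407, -4.57035817]), 'dq': array([ 0.11482539,  0.020513  ,  0.00586344,  0.04644527,  0.00329906,
        0.003146  , -0.00784013]), 'effort': array([-1.22199330e-03, -7.76465964e+01,  1.56440321e+00, -2.58012789e+01,
        1.23114188e-02,  9.07885667e-03,  2.25569443e-05]), 'eef_pos': array([ 0.30121003, -0.65892892,  0.23039907]), 'tool_rot': array([[ 9.09424817e-01,  4.15867542e-01, -8.30977787e-04],
       [ 4.15868336e-01, -9.09423754e-01,  1.40071064e-03],
       [-1.73200849e-04, -1.61941836e-03, -9.99998674e-01]]), 'wrist_force': array([-0.62476589,  0.20002065,  0.17828245]), 'ft_torque': array([0.02913583, 0.0131205 , 0.00271779]), 'grip_force': 0.0, 'width': 1.0014648846999523}
```

View pics/scene0.png

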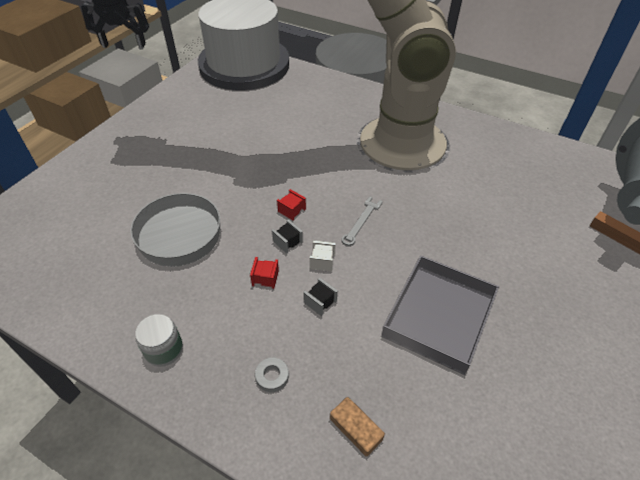

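View pics/side0.png

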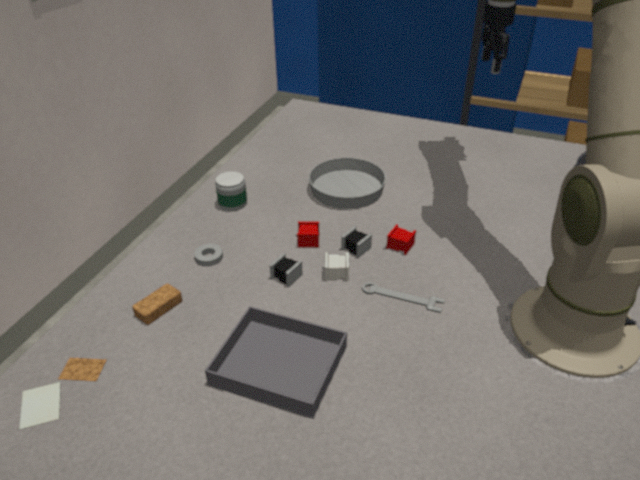

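The scene view shows black mounts at about (287,236) and (321,296), the pan at (176,230) and the tray at (441,313). The red and white pieces are decoys. Next I'll measure, with an enlarged crop of the mounts.

```bash
python3 - <<'E'
from h import *
import pickle
d=pickle.load(open("c0.pkl","rb"))
a=d["scene"]["img"][185:320,235:385,::-1]; b=d["side"]["img"][215:295,255:430,::-1]
a=cv2.resize(a,None,fx=4,fy=4,interpolation=2)[:, :600];b=cv2.resize(b,None,fx=3.4,fy=3.4,interpolation=2)
cv2.imwrite("pics/cropa.png",a)
for n,box in(("scene",(220,320,260,350)),("side",(225,290,260,380))):
    c=d[n];im=c["img"][box[0]:box[1],box[2]:box[3]]
    m=(im.max(2)<45).astype(np.uint8)
    k,_,st,ce=cv2.connectedComponentsWithStats(m)
    for i in range(1,k):
        if st[i,4]>40:
            u,v=ce[i]+[box[2],box[0]]; print(n,u,v,st[i],ray(c,u,v,.036).round(4))
c=d["scene"]; s=d["side"]
print("pan", ray(c,176,229,.02).round(3),[ray(c,*p,.04).round(3) for p in((133,226),(219,224),(176,195))],[ray(s,*p,.04).round(3) for p in((309,180),(384,180))])
print("tray",[ray(c,*p,.04).round(3) for p in((423,259),(497,293),(465,357),(385,322))],[ray(s,*p,.04).round(3) for p in((250,310),(347,346),(313,397),(209,361))])
E
```

```text
scene 289.6904761904762 234.5408163265306 [ 18   3  22  24 294] [ 0.481  -0.0746  0.036 ]
scene 322.77363896848135 294.0515759312321 [ 50  62  24  27 349] [0.585  0.0666 0.036 ]
side 352.6521739130435 241.11304347826086 [ 85   6  20  24 230] [ 0.4766 -0.0659  0.036 ]
side 282.10526315789474 269.02255639097746 [ 14  33  21  26 266] [0.5824 0.0765 0.036 ]
pan [ 0.583 -0.318  0.02 ] [array([ 0.635, -0.392,  0.04 ]), array([ 0.535, -0.228,  0.04 ]), array([ 0.51 , -0.374,  0.04 ])] [array([ 0.664, -0.264,  0.04 ]), array([ 0.485, -0.332,  0.04 ])]
tray [array([0.404, 0.209, 0.04 ]), array([0.413, 0.37 , 0.04 ]), array([0.581, 0.359, 0.04 ]), array([0.586, 0.203, 0.04 ])] [array([0.587, 0.213, 0.04 ]), array([0.383, 0.233, 0.04 ]), array([0.398, 0.357, 0.04 ]), array([0.595, 0.351, 0.04 ])]
```

View pics/cropa.png

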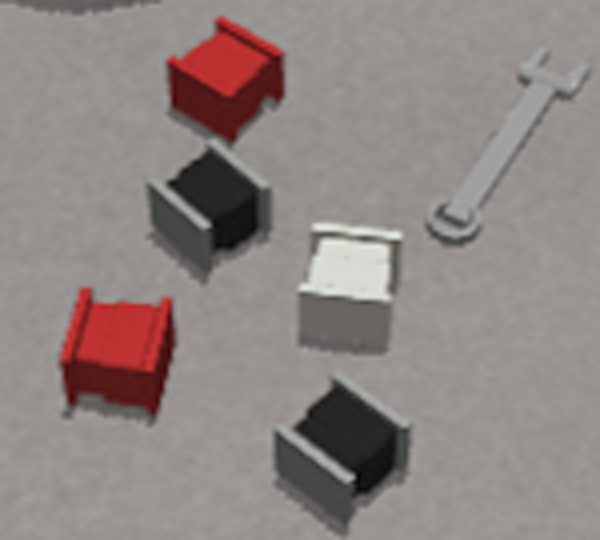

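The crop shows both mounts rotated, with the plate top edges readable. I'll turn these into centres and yaw, and check the neighbours' clearance.

```bash
python3 - <<'E'
from h import *
import pickle
c=pickle.load(open("c0.pkl","rb"))["scene"]
P=lambda p,z=.04: ray(c,235+p[0]/4,185+p[1]/4,z)[:2]
for L in(((150,182),(212,228),(212,143),(270,190)),((277,430),(352,485),(335,377),(408,428))):
    q=np.array([P(p) for p in L]); n=(q[2]+q[3]-q[0]-q[1])/2; e=(q[1]-q[0]+q[3]-q[2])/2
    print(q.mean(0).round(4),"x-dist",np.linalg.norm(n),np.degrees(np.arctan2(n[1],n[0])),"edge",np.linalg.norm(e),np.degrees(np.arctan2(e[1],e[0])))
for n,p in dict(redfar=(228,60),white=(352,262),redleft=(118,325)).items(): print(n,P(p).round(3))
print("white corners",[P(p).round(3) for p in((313,228),(402,235),(300,290),(392,297))])
print("redfar corners",[P(p).round(3) for p in((170,58),(235,95),(220,20),(284,55))])
E
```

```text
[ 0.478  -0.0814] x-dist 0.04335689486905932 161.24552951897124 edge 0.04907045814010363 74.29643368676211
[0.5859 0.0623] x-dist 0.044162147130929016 168.67317773199352 edge 0.04888624557344933 78.31672431520887
redfar [ 0.388 -0.125]
white [0.488 0.014]
redleft [ 0.586 -0.072]
white corners [array([ 0.477, -0.017]), array([0.458, 0.028]), array([ 0.519, -0.001]), array([0.499, 0.044])]
redfar corners [array([ 0.404, -0.155]), array([ 0.411, -0.106]), array([ 0.361, -0.147]), array([ 0.368, -0.098])]
```

```bash
cat >> h.py <<'E'
def plan(tgt,yaw=None,n=10,pos=None,R=None):
    """rows for carry_out to TCP tgt, tool y at world yaw (mod 180)"""
    s=observe(); p=np.array(s["eef_pos"]); R=np.array(s["tool_rot"])
    y0=np.degrees(np.arctan2(R[1,1],R[0,1])); dy=0 if yaw is None else (yaw-y0+90)%180-90
    g=(np.array(tgt)-p); print("at",p.round(4),"yaw",round(y0,1),"dyaw",round(dy,1),"len/row",round(np.linalg.norm(g)/n,4))
    for k in range(n):
        a=np.radians(y0+dy*k/n); y=np.array([np.cos(a),np.sin(a),0]); z=np.array([0,0,-1.]); x=np.cross(y,z)
        print([round(float(v)/.06,2) for v in (x@g/n,y@g/n,z@g/n)],[0,0,round(-dy/n/5,2)])
E
python3 -c "
from h import *
plan([.478,-.079,.2],-17,11)"
```

```text
at [ 0.3013 -0.6591  0.2306] yaw -65.4 dyaw 48.4 len/row 0.0552
[0.61, -0.69, 0.05] [0, 0, np.float64(-0.88)]
[0.66, -0.64, 0.05] [0, 0, np.float64(-0.88)]
[0.71, -0.59, 0.05] [0, 0, np.float64(-0.88)]
[0.75, -0.53, 0.05] [0, 0, np.float64(-0.88)]
[0.79, -0.47, 0.05] [0, 0, np.float64(-0.88)]
[0.82, -0.41, 0.05] [0, 0, np.float64(-0.88)]
[0.85, -0.35, 0.05] [0, 0, np.float64(-0.88)]
[0.88, -0.28, 0.05] [0, 0, np.float64(-0.88)]
[0.89, -0.21, 0.05] [0, 0, np.float64(-0.88)]
[0.91, -0.14, 0.05] [0, 0, np.float64(-0.88)]
[0.92, -0.07, 0.05] [0, 0, np.float64(-0.88)]
```

>>> carry_out:
  xyz:
    - [0.61,-0.69,0.05]
    - [0.66,-0.64,0.05]
    - [0.71,-0.59,0.05]
    - [0.75,-0.53,0.05]
    - [0.79,-0.47,0.05]
    - [0.82,-0.41,0.05]
    - [0.85,-0.35,0.05]
    - [0.88,-0.28,0.05]
    - [0.89,-0.21,0.05]
    - [0.91,-0.14,0.05]
  rotation:
    - [0,0,-0.88]
    - [0,0,-0.88]
    - [0,0,-0.88]
    - [0,0,-0.88]
    - [0,0,-0.88]
    - [0,0,-0.88]
    - [0,0,-0.88]
    - [0,0,-0.88]
    - [0,0,-0.88]
    - [0,0,-0.88]
  grip: [-1,-1,-1,-1,-1,-1,-1,-1,-1,-1]
  newtons: 30

```text
time: 1.4
eef_pos: [0.4625, -0.1299, 0.2013]
tool_rot: [[0.363, 0.932, 0.0], [0.932, -0.363, -0.0], [0.0, 0.0, -1.0]]
wrist_force: [0.2, -0.3, 0.2]
width: 1.001
grip_force: 0.0
```

>>> carry_out:
  xyz:
    - [0.92,-0.07,0.05]
    - [0,0,0]
    - [0,0,0]
  rotation:
    - [0,0,-0.88]
    - [0,0,0]
    - [0,0,0]
  grip: [-1,-1,-1]

```text
time: 1.78
eef_pos: [0.4781, -0.079, 0.1981]
tool_rot: [[0.293, 0.956, -0.001], [0.956, -0.293, -0.0], [-0.001, -0.001, -1.0]]
wrist_force: [-0.3, -0.5, 0.5]
width: 1.002
grip_force: 0.0
```

```bash
python3 - <<'E'
from h import *
import pickle
c=save("wrist","pics/w1.png");pickle.dump(c,open("w1.pkl","wb"))
s=observe();print(s["time"],s["eef_pos"],s["tool_rot"].round(3))
E
```

```text
1.825 [ 0.47788448 -0.07972768  0.19813194] [[ 0.294  0.956 -0.001]
 [ 0.956 -0.294 -0.001]
 [-0.001 -0.001 -1.   ]]
```

View pics/w1.png

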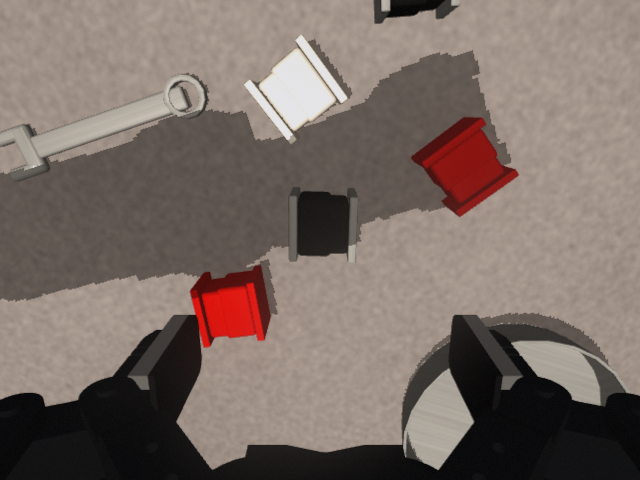

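The wrist view shows the mount at about (323,224), its plates nearly upright in the image at columns 289 and 357, so the yaw is almost right. Both neighbours clear the fingers.

```bash
python3 - <<'E'
from h import *
import pickle
c=pickle.load(open("w1.pkl","rb"))
q=np.array([ray(c,u,v,.04)[:2] for u,v in((290,188),(289,261),(357,188),(356,262))])
print(q.round(4),q.mean(0)); 
for a,b in((0,1),(2,3),(0,2),(1,3)):
  d=q[b]-q[a];print(np.linalg.norm(d),np.degrees(np.arctan2(d[1],d[0])))
m=q.mean(0)
plan([m[0],m[1],.006],-17.2,4)
q=np.array([ray(c,u,v,.04)[:2] for u,v in((375,15),(457,5))]);print(q)
E
```

```text
[[ 0.4611 -0.0519]
 [ 0.4429 -0.104 ]
 [ 0.5067 -0.0659]
 [ 0.4907 -0.1195]] [ 0.47535293 -0.08532776]
0.05510990637021689 -109.22544378832167
0.055870065722969375 -106.60317174602994
0.0476972450382049 -17.09365850694934
0.05023181546822014 -18.00192456097291
at [ 0.4779 -0.0797  0.1981] yaw -17.1 dyaw -0.1 len/row 0.0481
[-0.03, -0.0, 0.8] [0, 0, np.float64(0.0)]
[-0.03, -0.0, 0.8] [0, 0, np.float64(0.0)]
[-0.03, -0.0, 0.8] [0, 0, np.float64(0.0)]
[-0.03, -0.0, 0.8] [0, 0, np.float64(0.0)]
[[0.54787934 0.03735747]
 [0.59895093 0.02761213]]
```

>>> carry_out:
  xyz:
    - [-0.02,0,0.9]
    - [-0.02,0,0.9]
    - [-0.02,0,0.8]
    - [0,0,0.6]
    - [0,0,0]
    - [0,0,0]
    - [0,0,0]
    - [0,0,0]
    - [0,0,0]
    - [0,0,0]
  rotation:
    - [0,0,0]
    - [0,0,0]
    - [0,0,0]
    - [0,0,0]
    - [0,0,0]
    - [0,0,0]
    - [0,0,0]
    - [0,0,0]
    - [0,0,0]
    - [0,0,0]
  grip: [-1,-1,-1,-1,-1,1,1,1,1,1]
  newtons: 25

```text
time: 3.08
eef_pos: [0.4776, -0.0826, 0.008]
tool_rot: [[0.294, 0.956, 0.002], [0.956, -0.294, -0.001], [0.0, 0.002, -1.0]]
wrist_force: [-1.8, -1.2, 7.5]
width: 0.564
grip_force: 25.0
```

>>> carry_out:
  xyz:
    - [0,0,0]
    - [0,0,0]
    - [0,0,0]
    - [0,0,0]
  rotation:
    - [0,0,0]
    - [0,0,0]
    - [0,0,0]
    - [0,0,0]
  grip: [1,1,1,1]

```text
time: 3.58
eef_pos: [0.4776, -0.0826, 0.008]
tool_rot: [[0.294, 0.956, 0.002], [0.956, -0.294, -0.001], [0.0, 0.002, -1.0]]
wrist_force: [-1.6, -0.5, 6.7]
width: 0.567
grip_force: 25.0
```

The opening stopped at 0.567 × 85 = 48 mm, so this mount is the firm one. I'll release it and go above the other one.

>>> carry_out:
  xyz:
    - [0,0,0]
    - [0,0,0]
    - [0,0,0]
    - [0,0,-0.7]
    - [0,0,-0.9]
    - [0,0,-0.9]
    - [0.7,0.25,-0.3]
    - [0.7,0.25,0]
    - [0.7,0.25,0]
    - [0.75,0.25,0]
  rotation:
    - [0,0,0]
    - [0,0,0]
    - [0,0,0]
    - [0,0,0]
    - [0,0,0]
    - [0,0,0]
    - [0,0,-0.3]
    - [0,0,-0.3]
    - [0,0,-0.3]
    - [0,0,-0.3]
  grip: [-1,-1,-1,-1,-1,-1,-1,-1,-1,-1]

```text
time: 4.82
eef_pos: [0.5794, 0.0687, 0.1743]
tool_rot: [[0.191, 0.982, -0.0], [0.982, -0.191, -0.0], [-0.0, 0.0, -1.0]]
wrist_force: [0.9, -0.7, -0.2]
width: 1.005
grip_force: 0.0
```

>>> carry_out:
  xyz:
    - [0,0,0]
    - [0,0,0]
  rotation:
    - [0,0,0]
    - [0,0,0]
  grip: [-1,-1]

```text
time: 5.08
eef_pos: [0.5781, 0.0674, 0.1738]
tool_rot: [[0.191, 0.982, -0.001], [0.982, -0.191, -0.001], [-0.001, -0.001, -1.0]]
wrist_force: [-0.4, -0.5, -0.6]
width: 1.0
grip_force: 0.0
```

```bash
python3 - <<'E'
from h import *
import pickle
c=save("wrist","pics/w2.png");pickle.dump(c,open("w2.pkl","wb"))
plan([.586,.062,.008],-11.5,4)
E
```

```text
at [0.578  0.0668 0.1739] yaw -11.1 dyaw -0.4 len/row 0.0416
[-0.01, 0.04, 0.69] [0, 0, np.float64(0.02)]
[-0.01, 0.04, 0.69] [0, 0, np.float64(0.02)]
[-0.01, 0.04, 0.69] [0, 0, np.float64(0.02)]
[-0.01, 0.04, 0.69] [0, 0, np.float64(0.02)]
```

View pics/w2.png

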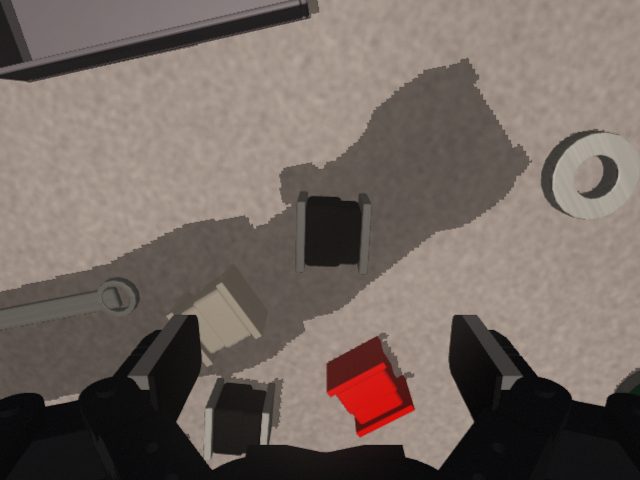

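The wrist view shows mount 2 at about (333,233), clear all round and tilted about 2°.

```bash
python3 - <<'E'
from h import *
import pickle
c=pickle.load(open("w2.pkl","rb"))
q=np.array([ray(c,u,v,.04)[:2] for u,v in((298,193),(295,269),(371,195),(368,270))])
for a,b in((0,1),(2,3),(0,2),(1,3)):
  d=q[b]-q[a];print(np.linalg.norm(d),np.degrees(np.arctan2(d[1],d[0])))
m=q.mean(0);print(m)
plan([m[0],m[1],.008],-12.5,4)
E
```

```text
0.05329989381505784 -104.35612383062443
0.05262085874666675 -101.53530123674827
0.04800263325009483 -12.65867180320837
0.05061749571816475 -11.905052479375888
[0.58283959 0.06093191]
at [0.578  0.0668 0.1739] yaw -11.1 dyaw -1.4 len/row 0.0415
[-0.02, 0.02, 0.69] [0, 0, np.float64(0.07)]
[-0.02, 0.02, 0.69] [0, 0, np.float64(0.07)]
[-0.02, 0.02, 0.69] [0, 0, np.float64(0.07)]
[-0.02, 0.02, 0.69] [0, 0, np.float64(0.07)]
```

>>> carry_out:
  xyz:
    - [-0.02,0.03,0.69]
    - [-0.02,0.03,0.69]
    - [-0.02,0.03,0.69]
    - [-0.01,0.02,0.69]
    - [0,0,0]
    - [0,0,0]
    - [0,0,0]
    - [0,0,0]
    - [0,0,0]
    - [0,0,0]
  rotation:
    - [0,0,0.07]
    - [0,0,0.07]
    - [0,0,0.07]
    - [0,0,0.07]
    - [0,0,0]
    - [0,0,0]
    - [0,0,0]
    - [0,0,0]
    - [0,0,0]
    - [0,0,0]
  grip: [-1,-1,-1,-1,-1,1,1,1,1,1]
  newtons: 25

```text
time: 6.38
eef_pos: [0.584, 0.0626, 0.0108]
tool_rot: [[0.215, 0.977, 0.001], [0.977, -0.215, -0.0], [-0.0, 0.001, -1.0]]
wrist_force: [-5.3, 0.0, 12.7]
width: 0.437
grip_force: 24.8
```

>>> carry_out:
  xyz:
    - [0,0,0]
    - [0,0,0]
    - [0,0,0]
    - [0,0,0]
  rotation:
    - [0,0,0]
    - [0,0,0]
    - [0,0,0]
    - [0,0,0]
  grip: [1,1,1,1]

```text
time: 6.88
eef_pos: [0.584, 0.0626, 0.0108]
tool_rot: [[0.215, 0.977, 0.001], [0.977, -0.215, -0.0], [-0.0, 0.001, -1.0]]
wrist_force: [-5.9, 0.7, 12.3]
width: 0.438
grip_force: 24.8
```

The opening is 37 mm, so this is the soft one. I'll lift it and carry it to the pan at about (0.58, −0.307).

>>> carry_out:
  xyz:
    - [0,0,-0.2]
    - [0,0,-0.4]
    - [0,0,-0.7]
    - [0,0,-0.7]
    - [0,0,0]
  rotation:
    - [0,0,0]
    - [0,0,0]
    - [0,0,0]
    - [0,0,0]
    - [0,0,0]
  grip: [1,1,1,1,1]

```text
time: 7.5
eef_pos: [0.5865, 0.0626, 0.1329]
tool_rot: [[0.216, 0.976, 0.007], [0.976, -0.216, 0.001], [0.002, 0.007, -1.0]]
wrist_force: [0.0, 0.6, -3.3]
width: 0.438
grip_force: 26.9
```

```bash
python3 -c "
from h import *
plan([.58,-.307,.13],None,10)"
```

```text
at [0.5865 0.0626 0.1329] yaw -12.5 dyaw 0 len/row 0.037
[-0.6, 0.12, 0.0] [0, 0, 0.0]
[-0.6, 0.12, 0.0] [0, 0, 0.0]
[-0.6, 0.12, 0.0] [0, 0, 0.0]
[-0.6, 0.12, 0.0] [0, 0, 0.0]
[-0.6, 0.12, 0.0] [0, 0, 0.0]
[-0.6, 0.12, 0.0] [0, 0, 0.0]
[-0.6, 0.12, 0.0] [0, 0, 0.0]
[-0.6, 0.12, 0.0] [0, 0, 0.0]
[-0.6, 0.12, 0.0] [0, 0, 0.0]
[-0.6, 0.12, 0.0] [0, 0, 0.0]
```

>>> carry_out:
  xyz:
    - [-0.3,0.06,0]
    - [-0.65,0.13,0]
    - [-0.7,0.14,0]
    - [-0.7,0.14,0]
    - [-0.7,0.14,0]
    - [-0.7,0.14,0]
    - [-0.7,0.14,0]
    - [-0.65,0.13,0]
    - [-0.6,0.12,0]
    - [-0.3,0.06,0]
  rotation:
    - [0,0,0]
    - [0,0,0]
    - [0,0,0]
    - [0,0,0]
    - [0,0,0]
    - [0,0,0]
    - [0,0,0]
    - [0,0,0]
    - [0,0,0]
    - [0,0,0]
  grip: [1,1,1,1,1,1,1,1,1,1]

```text
time: 8.75
eef_pos: [0.5751, -0.3079, 0.1271]
tool_rot: [[0.219, 0.976, -0.003], [0.976, -0.219, -0.0], [-0.001, -0.003, -1.0]]
wrist_force: [-0.8, -0.6, -2.4]
width: 0.438
grip_force: 26.9
```

>>> carry_out:
  xyz:
    - [0,0,0]
    - [0,0,0]
  rotation:
    - [0,0,0]
    - [0,0,0]
  grip: [1,1]

```text
time: 9.0
eef_pos: [0.5773, -0.3026, 0.1284]
tool_rot: [[0.214, 0.977, -0.0], [0.977, -0.214, 0.001], [0.001, -0.001, -1.0]]
wrist_force: [0.9, 0.1, -2.2]
width: 0.431
grip_force: 26.9
```

```bash
python3 - <<'E'
from h import *
import pickle
a=save("wrist","pics/w3.png"); b=read_camera("scene")["img"][:,:,::-1]
pickle.dump(a,open("w3.pkl","wb"))
i=np.hstack([cv2.resize(a["img"][:,:,::-1],(400,300)),cv2.resize(b[120:360,60:380],(400,300))])
cv2.imwrite("pics/m3.png",i); plan([.58,-.307,.016],None,4)
E
```

```text
at [ 0.5777 -0.3025  0.1287] yaw -12.3 dyaw 0 len/row 0.0282
[-0.02, 0.01, 0.47] [0, 0, 0.0]
[-0.02, 0.01, 0.47] [0, 0, 0.0]
[-0.02, 0.01, 0.47] [0, 0, 0.0]
[-0.02, 0.01, 0.47] [0, 0, 0.0]
```

View pics/m3.png

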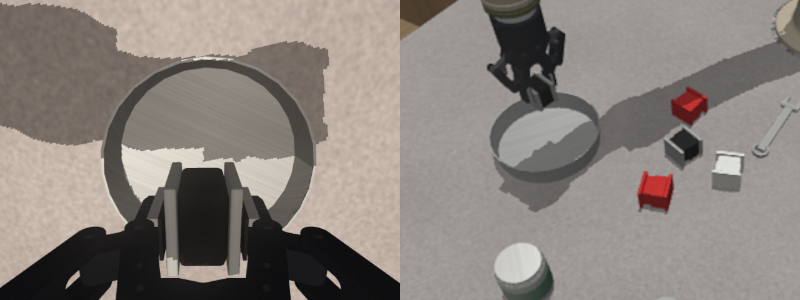

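The mount is held upright over the pan. In the wrist view (right of the full-size image scale) the rim spans about columns 163–504 with its top at row 93.

```bash
python3 - <<'E'
from h import *
import pickle
c=pickle.load(open("w3.pkl","rb"))
q=[ray(c,u,v,.04)[:2] for u,v in((163,253),(504,256),(333,92))];print(np.round(q,3))
A=np.c_[2*np.array(q),np.ones(3)];s=np.linalg.solve(A,(np.array(q)**2).sum(1));print(s[:2],np.sqrt(s[2]+s[0]**2+s[1]**2))
plan([s[0],s[1],.016],None,4)
E
```

```text
[[ 0.486 -0.287]
 [ 0.677 -0.331]
 [ 0.6   -0.223]]
[ 0.57928274 -0.31905581] 0.09825352108262886
at [ 0.5777 -0.3025  0.1287] yaw -12.3 dyaw 0 len/row 0.0285
[-0.07, 0.02, 0.47] [0, 0, 0.0]
[-0.07, 0.02, 0.47] [0, 0, 0.0]
[-0.07, 0.02, 0.47] [0, 0, 0.0]
[-0.07, 0.02, 0.47] [0, 0, 0.0]
```

>>> carry_out:
  xyz:
    - [-0.1,0.03,0.3]
    - [-0.1,0.03,0.6]
    - [0,0,0.5]
    - [0,0,0.25]
    - [0,0,0.12]
    - [0,0,0.05]
    - [0,0,0]
    - [0,0,0]
  rotation:
    - [0,0,0]
    - [0,0,0]
    - [0,0,0]
    - [0,0,0]
    - [0,0,0]
    - [0,0,0]
    - [0,0,0]
    - [0,0,0]
  grip: [1,1,1,1,1,1,1,1]

```text
time: 10.1
eef_pos: [0.5786, -0.3173, 0.0203]
tool_rot: [[0.215, 0.977, 0.001], [0.977, -0.215, -0.001], [-0.0, 0.001, -1.0]]
wrist_force: [0.3, 1.1, -2.2]
width: 0.436
grip_force: 26.9
```

Not in contact yet; expected contact is at about 0.015.

>>> carry_out:
  xyz:
    - [0,0,0.04]
    - [0,0,0.03]
    - [0,0,0]
    - [0,0,0]
  rotation:
    - [0,0,0]
    - [0,0,0]
    - [0,0,0]
    - [0,0,0]
  grip: [1,1,1,1]

```text
time: 10.6
eef_pos: [0.5782, -0.317, 0.0152]
tool_rot: [[0.215, 0.977, -0.0], [0.977, -0.215, 0.0], [0.0, -0.0, -1.0]]
wrist_force: [-0.1, 0.1, -2.6]
width: 0.437
grip_force: 26.9
```

>>> carry_out:
  xyz:
    - [0,0,0.02]
    - [0,0,0]
    - [0,0,0]
  rotation:
    - [0,0,0]
    - [0,0,0]
    - [0,0,0]
  grip: [1,1,1]

```text
time: 10.98
eef_pos: [0.5782, -0.3171, 0.015]
tool_rot: [[0.215, 0.977, 0.0], [0.977, -0.215, -0.0], [-0.0, 0.0, -1.0]]
wrist_force: [-2.9, 1.1, 6.8]
width: 0.438
grip_force: 29.1
```

The mount is touching the pan floor. I'll release it and rise.

>>> carry_out:
  xyz:
    - [0,0,0]
    - [0,0,0]
    - [0,0,0]
    - [0,0,0]
    - [0,0,-0.3]
    - [0,0,-0.8]
    - [0,0,-0.9]
    - [0,0,-0.9]
    - [0,0,0]
    - [0,0,0]
  rotation:
    - [0,0,0]
    - [0,0,0]
    - [0,0,0]
    - [0,0,0]
    - [0,0,0]
    - [0,0,0]
    - [0,0,0]
    - [0,0,0]
    - [0,0,0]
    - [0,0,0]
  grip: [-0.3,-0.6,-1,-1,-1,-1,-1,-1,-1,-1]

```text
time: 12.22
eef_pos: [0.5779, -0.3172, 0.1889]
tool_rot: [[0.215, 0.977, 0.001], [0.977, -0.215, -0.001], [-0.001, 0.001, -1.0]]
wrist_force: [-0.1, -0.5, -1.1]
width: 0.999
grip_force: 0.0
```

```bash
python3 - <<'E'
from h import *
a=save("wrist","pics/w4.png"); b=read_camera("scene")["img"][:,:,::-1]
i=np.hstack([cv2.resize(a["img"][:,:,::-1],(400,300)),cv2.resize(b[120:360,60:380],(400,300))])
cv2.imwrite("pics/m4.png",i); plan([.4776,-.0826,.16],-17.1,6)
E
```

```text
at [ 0.5774 -0.3169  0.1873] yaw -12.4 dyaw -4.7 len/row 0.0427
[0.58, -0.41, 0.08] [0, 0, np.float64(0.16)]
[0.57, -0.42, 0.08] [0, 0, np.float64(0.16)]
[0.56, -0.43, 0.08] [0, 0, np.float64(0.16)]
[0.56, -0.43, 0.08] [0, 0, np.float64(0.16)]
[0.55, -0.44, 0.08] [0, 0, np.float64(0.16)]
[0.55, -0.45, 0.08] [0, 0, np.float64(0.16)]
```

View pics/m4.png

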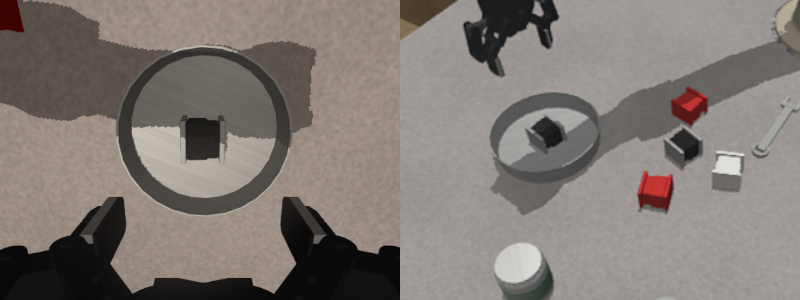

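The soft mount stands flat in the middle of the pan at about (203,138) in the left panel, and the firm one is where I left it. I'll fetch the firm one now.

>>> carry_out:
  xyz:
    - [0.58,-0.41,0.08]
    - [0.57,-0.42,0.08]
    - [0.56,-0.43,0.08]
    - [0.56,-0.43,0.08]
    - [0.55,-0.44,0.08]
    - [0.55,-0.45,0.08]
    - [0,0,0]
    - [0,0,0]
  rotation:
    - [0,0,0.16]
    - [0,0,0.16]
    - [0,0,0.16]
    - [0,0,0.16]
    - [0,0,0.16]
    - [0,0,0.16]
    - [0,0,0]
    - [0,0,0]
  grip: [-1,-1,-1,-1,-1,-1,-1,-1]

```text
time: 13.32
eef_pos: [0.4786, -0.0829, 0.1587]
tool_rot: [[0.296, 0.955, -0.001], [0.955, -0.296, -0.0], [-0.0, -0.001, -1.0]]
wrist_force: [0.1, 1.0, -0.1]
width: 1.005
grip_force: 0.0
```

```bash
python3 -c "
from h import *
plan([.4776,-.0826,.009],-17.1,4)"
```

```text
at [ 0.4786 -0.0829  0.1587] yaw -17.2 dyaw 0.1 len/row 0.0374
[-0.0, -0.0, 0.62] [0, 0, np.float64(-0.01)]
[-0.0, -0.0, 0.62] [0, 0, np.float64(-0.01)]
[-0.0, -0.0, 0.62] [0, 0, np.float64(-0.01)]
[-0.0, -0.0, 0.62] [0, 0, np.float64(-0.01)]
```

>>> carry_out:
  xyz:
    - [0,0,0.62]
    - [0,0,0.62]
    - [0,0,0.62]
    - [0,0,0.62]
    - [0,0,0]
    - [0,0,0]
    - [0,0,0]
    - [0,0,0]
    - [0,0,0]
    - [0,0,0]
  rotation:
    - [0,0,0]
    - [0,0,0]
    - [0,0,0]
    - [0,0,0]
    - [0,0,0]
    - [0,0,0]
    - [0,0,0]
    - [0,0,0]
    - [0,0,0]
    - [0,0,0]
  grip: [-1,-1,-1,-1,-1,1,1,1,1,1]
  newtons: 30

```text
time: 14.58
eef_pos: [0.479, -0.083, 0.012]
tool_rot: [[0.297, 0.955, 0.002], [0.955, -0.297, -0.0], [0.0, 0.002, -1.0]]
wrist_force: [-1.6, 0.2, 6.0]
width: 0.567
grip_force: 30.4
```

>>> carry_out:
  xyz:
    - [0,0,0]
    - [0,0,0]
    - [0,0,-0.2]
    - [0,0,-0.4]
    - [0,0,-0.7]
    - [0,0,-0.7]
    - [0,0,0]
  rotation:
    - [0,0,0]
    - [0,0,0]
    - [0,0,0]
    - [0,0,0]
    - [0,0,0]
    - [0,0,0]
    - [0,0,0]
  grip: [1,1,1,1,1,1,1]

```text
time: 15.45
eef_pos: [0.48, -0.0832, 0.1342]
tool_rot: [[0.297, 0.955, 0.006], [0.955, -0.297, -0.001], [0.001, 0.006, -1.0]]
wrist_force: [-0.1, -0.4, -3.6]
width: 0.563
grip_force: 32.6
```

```bash
python3 -c "
from h import *
plan([.494,.287,.13],-5,10)"
```

```text
at [ 0.48   -0.0832  0.1342] yaw -17.3 dyaw 12.3 len/row 0.0371
[0.6, -0.16, 0.01] [0, 0, np.float64(-0.25)]
[0.6, -0.15, 0.01] [0, 0, np.float64(-0.25)]
[0.6, -0.14, 0.01] [0, 0, np.float64(-0.25)]
[0.61, -0.12, 0.01] [0, 0, np.float64(-0.25)]
[0.61, -0.11, 0.01] [0, 0, np.float64(-0.25)]
[0.61, -0.1, 0.01] [0, 0, np.float64(-0.25)]
[0.61, -0.08, 0.01] [0, 0, np.float64(-0.25)]
[0.61, -0.07, 0.01] [0, 0, np.float64(-0.25)]
[0.61, -0.06, 0.01] [0, 0, np.float64(-0.25)]
[0.62, -0.04, 0.01] [0, 0, np.float64(-0.25)]
```

>>> carry_out:
  xyz:
    - [0.4,-0.1,0]
    - [0.62,-0.15,0]
    - [0.66,-0.15,0]
    - [0.66,-0.13,0]
    - [0.66,-0.12,0]
    - [0.66,-0.11,0]
    - [0.66,-0.09,0]
    - [0.66,-0.08,0]
    - [0.6,-0.06,0]
    - [0.4,-0.03,0]
  rotation:
    - [0,0,-0.25]
    - [0,0,-0.25]
    - [0,0,-0.25]
    - [0,0,-0.25]
    - [0,0,-0.25]
    - [0,0,-0.25]
    - [0,0,-0.25]
    - [0,0,-0.25]
    - [0,0,-0.25]
    - [0,0,-0.25]
  grip: [1,1,1,1,1,1,1,1,1,1]

```text
time: 16.7
eef_pos: [0.4906, 0.2831, 0.1301]
tool_rot: [[0.08, 0.997, -0.001], [0.997, -0.08, -0.0], [-0.0, -0.001, -1.0]]
wrist_force: [-0.2, -0.7, -3.4]
width: 0.556
grip_force: 32.6
```

>>> carry_out:
  xyz:
    - [0,0,0]
    - [0,0,0]
    - [0,0,0]
  rotation:
    - [0,0,0]
    - [0,0,0]
    - [0,0,0]
  grip: [1,1,1]

```text
time: 17.08
eef_pos: [0.4913, 0.2801, 0.1303]
tool_rot: [[0.084, 0.996, -0.0], [0.996, -0.084, -0.001], [-0.001, -0.0, -1.0]]
wrist_force: [0.6, 0.5, -2.2]
width: 0.562
grip_force: 32.6
```

```bash
python3 - <<'E'
from h import *
import pickle
a=save("wrist","pics/w5.png"); pickle.dump(a,open("w5.pkl","wb")); b=read_camera("side")["img"][:,:,::-1]
i=np.hstack([cv2.resize(a["img"][:,:,::-1],(400,300)),cv2.resize(b[220:460,140:460],(400,300))])
cv2.imwrite("pics/m5.png",i); plan([.494,.287,.022],-5,4)
E
```

```text
at [0.4914 0.2806 0.1305] yaw -4.8 dyaw -0.2 len/row 0.0272
[0.03, 0.01, 0.45] [0, 0, np.float64(0.01)]
[0.03, 0.01, 0.45] [0, 0, np.float64(0.01)]
[0.03, 0.01, 0.45] [0, 0, np.float64(0.01)]
[0.03, 0.01, 0.45] [0, 0, np.float64(0.01)]
```

View pics/m5.png

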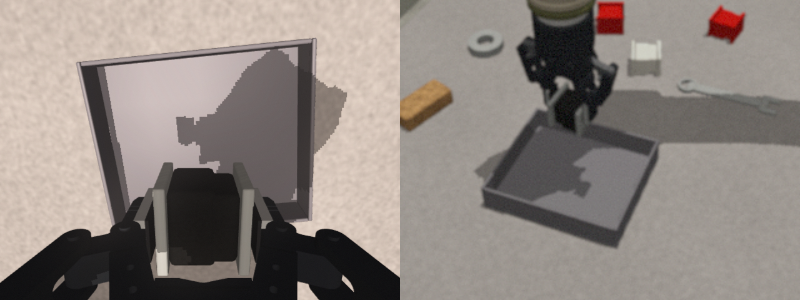

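The mount is held over the tray. The far rim corners sit at about (128,101) and (504,62) in full-size pixels, and the near-right one at about (498,350).

```bash
python3 - <<'E'
from h import *
import pickle
c=pickle.load(open("w5.pkl","rb"))
q=np.array([ray(c,u,v,.04)[:2] for u,v in((128,101),(504,62),(498,350))]);print(q.round(3),np.linalg.norm(q[0]-q[1]),np.linalg.norm(q[2]-q[1]),(q[0]+q[2])/2)
t=(q[0]+q[2])/2
plan([t[0],t[1],.022],None,4)
E
```

```text
[[0.396 0.366]
 [0.59  0.369]
 [0.593 0.202]] 0.19431452435374788 0.16649673865915557 [0.49452887 0.28441163]
at [0.4914 0.2806 0.1305] yaw -4.8 dyaw 0 len/row 0.0271
[0.02, 0.01, 0.45] [0, 0, 0.0]
[0.02, 0.01, 0.45] [0, 0, 0.0]
[0.02, 0.01, 0.45] [0, 0, 0.0]
[0.02, 0.01, 0.45] [0, 0, 0.0]
```

>>> carry_out:
  xyz:
    - [0.04,0.02,0.3]
    - [0.04,0.02,0.6]
    - [0,0,0.5]
    - [0,0,0.25]
    - [0,0,0.12]
    - [0,0,0.08]
    - [0,0,0.03]
    - [0,0,0]
    - [0,0,0]
  rotation:
    - [0,0,0]
    - [0,0,0]
    - [0,0,0]
    - [0,0,0]
    - [0,0,0]
    - [0,0,0]
    - [0,0,0]
    - [0,0,0]
    - [0,0,0]
  grip: [1,1,1,1,1,1,1,1,1]

```text
time: 18.3
eef_pos: [0.4942, 0.2863, 0.0182]
tool_rot: [[0.083, 0.997, 0.001], [0.997, -0.083, 0.0], [0.001, 0.001, -1.0]]
wrist_force: [-0.1, -0.1, -0.8]
width: 0.562
grip_force: 32.6
```

>>> carry_out:
  xyz:
    - [0,0,0.03]
    - [0,0,0]
    - [0,0,0]
  rotation:
    - [0,0,0]
    - [0,0,0]
    - [0,0,0]
  grip: [1,1,1]

```text
time: 18.68
eef_pos: [0.4942, 0.2864, 0.0161]
tool_rot: [[0.083, 0.997, 0.001], [0.997, -0.083, 0.0], [0.0, 0.001, -1.0]]
wrist_force: [0.5, -0.8, 4.1]
width: 0.563
grip_force: 33.6
```

It's touching the tray floor, so I'll release and rise.

>>> carry_out:
  xyz:
    - [0,0,0]
    - [0,0,0]
    - [0,0,0]
    - [0,0,0]
    - [0,0,-0.3]
    - [0,0,-0.8]
    - [0,0,-0.9]
    - [0,0,-0.9]
    - [0,0,0]
    - [0,0,0]
  rotation:
    - [0,0,0]
    - [0,0,0]
    - [0,0,0]
    - [0,0,0]
    - [0,0,0]
    - [0,0,0]
    - [0,0,0]
    - [0,0,0]
    - [0,0,0]
    - [0,0,0]
  grip: [-0.3,-0.6,-1,-1,-1,-1,-1,-1,-1,-1]

```text
time: 19.92
eef_pos: [0.4938, 0.2858, 0.1896]
tool_rot: [[0.083, 0.997, 0.0], [0.997, -0.083, -0.0], [-0.0, 0.0, -1.0]]
wrist_force: [0.1, -0.4, -0.0]
width: 1.001
grip_force: 0.0
```

```bash
python3 - <<'E'
from h import *
a=read_camera("wrist")["img"][:,:,::-1]; b=read_camera("scene")["img"][:,:,::-1]
cv2.imwrite("pics/m6.png",np.hstack([cv2.resize(a,(400,300)),cv2.resize(b,(400,300))]))
E
```

```text
(no output)
```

View pics/m6.png

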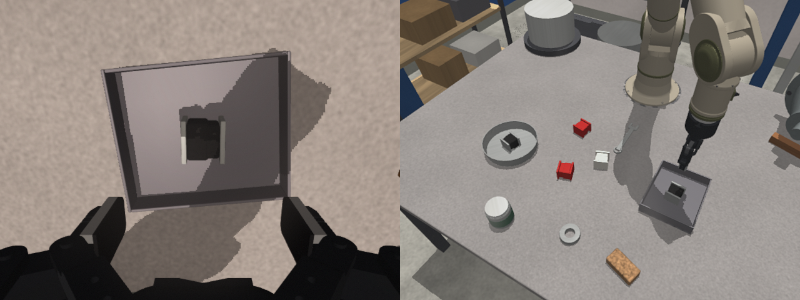

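Both mounts stand flat near the middle: firm in the tray at about (203,140) on the left panel, soft in the pan at about (511,141) on the right.

```bash
python3 -c "
from rig import *
print(hand_in())"
```

```text
the job is handed in; nothing more can be done
None
```

The soft mount (closed to 37 mm) is flat near the middle of the pan, the firm one (stopped at 48 mm) is flat near the middle of the tray, and the job was handed in at about 20 s.

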